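# Load-test a battery pack: shut the drawer, flip the catch, hold the lever

### The job

The battery pack is loaded in the grey load tester: push its drawer fully shut, then flip the red safety catch over, away from the lever, so that its yellow arm is clear, and then pull the black-gripped test lever towards the drawer side, all the way to its stop. The lever springs back when let go, so finish while still holding it there: do not release it. Leave the drawer shut, the catch flipped over and the other things on the table where they are.

Things in the scene. Friction and masses are not known exactly. Their poses are not given: they have to be found in the camera images.
- tester: Battery load tester, a heavy grey box fixed to the table, 150 (x) x 240 (y) x 85 mm high. Origin at the centre of its underside, on the table; its -x side carries the drawer, its top carries the catch and the lever, +z is up. All offsets named 'tester' are in this frame. It stands turned by up to 0.45 rad either way.
- tester_drawer (a joint): Drawer in the tester's -x face, in m: 0 = fully shut, grows as it slides out along tester -x (0.09 at most; starts 0.03 to 0.065 open). A blue battery pack is fastened in it. About 2 N of friction plus slight damping; it stays where it is left. Shut means under 0.006.
- drawer_face (a point): Centre of the outer surface of the drawer's flat blue front plate, which is 130 mm wide (tester y), 60 mm high and 8 mm thick. It lies 42 mm above the table and, when shut, 83 mm from the tester's centre along tester -x. It can be pushed shut with closed fingers pointing down in front of the plate.
- catch (a joint): Safety catch on the tester's top, in rad: 0 = guarding (red handle upright, yellow arm level, lying across the lever's path), 1.45 = flipped right over (red handle lying out to tester +y, yellow arm standing up). Turns about an axis along tester x through catch_pivot. Light: about 0.3 N at its knob starts it; past about 0.5 rad it drops over the rest of the way by its own weight and stays there. Flipped means over 1.1.
- catch_knob (a point): Centre of the red ball (20 mm across) at the end of the catch's red handle, a 12 mm round bar 80 mm long from its pivot. As guarding it is upright, the ball 177 mm above the table. The yellow arm, a 10 mm round bar, leaves the handle 30 mm from the pivot, square to it, towards tester -y, and is 67 mm long; so above it the handle's tester -y side is free to be pushed towards tester +y.
- catch_pivot (a point): Pivot of the catch: tester (0, 25, 97) mm.
- test_lever (a joint): Test lever on the tester's top, in rad: 0 = rest, leaning 0.4 rad from upright towards tester +x; 0.8 = its stop, leaning 0.4 rad towards tester -x (the drawer side). It turns about an axis along tester y through lever_pivot and is sprung back to 0: about 1.6 N at its grip at the start of the pull, about 6 N at the stop. While the catch guards, the yellow arm blocks it after a little play. Pulled means over 0.70.
- lever_knob (a point): Centre of the lever's black grip, a barrel 30 mm across and 36 mm long lying along tester y at the lever's end, 95 mm from lever_pivot along the lever, a 10 mm round steel bar. At rest it is 184 mm above the table. The barrel turns freely on the lever about its own length, so a gripper pointing down can pinch it across its two flat ends (closing along tester y) and carry it along the arc without tilting; it can also be hooked from behind (tester +x).
- lever_pivot (a point): Pivot of the test lever: tester (0, -30, 97) mm.
- spare_pack: Bystander: spare green battery pack, 90 x 85 x 36 mm, right (tester -y) of the tester. Origin at the centre of its underside.
- screwdriver: Bystander: screwdriver 170 mm long lying behind the tester.
- mug: Bystander: white mug, 78 mm across, 90 mm high, left (tester +y) of the tester. Origin at the centre of its underside.
- jar: Bystander: glass jar with a green cap, 76 mm across, 110 mm high. Origin at the centre of its underside.
- glasses_case: Bystander: black case, 160 x 75 x 40 mm. Origin at the centre of its underside.
- microphone: Bystander: desk microphone on a 100 mm round foot, 175 mm high. Origin at the centre of its underside.

How it is judged:
On the way, in this order (a step that is already met when the one before it is completed fails the run):
1. the drawer is fully shut (value of joint tester_drawer below 0.006 m), for 0.2 s.
2. with the drawer shut, the catch is flipped over (value of joint tester_drawer below 0.006 m and value of joint catch above 1.1 rad), for 0.2 s.
3. with the catch flipped, the lever is pulled to its stop by the fingers (all of step 2 and value of joint test_lever above 0.7 rad and contact force between the fingers and test_lever above 1 N), for 0.5 s.
At the end, for the whole second after the job is handed in: The program finishes while holding: the fingers press on the lever with over 1 N and keep it past 0.70 rad of its 0.80, steady (under 0.2 rad/s), with the drawer within 6 mm of shut and the catch past 1.1 rad (all of step 3 and velocity of joint test_lever between -0.2 and 0.2 rad/s); the arm keeps its last pose, push and grip.
It fails at once if the lever is pulled while the catch guards it or the drawer is open (value of joint test_lever above 0.3 rad and (value of joint catch below 0.6 rad or value of joint tester_drawer above 0.012 m)).
It fails at once if another thing on the table is moved by over 30 mm (distance of any of spare_pack, screwdriver, mug, jar, glasses_case, microphone from where it was at the start of the episode above 0.03 m).
It also fails if it takes over 56 s, if anything falls off the work surface, if the arm or the gripper's body presses on something with over 40 N, if the wrist force passes 120 N, or if a joint passes its speed limit or range.

### The arm

A 7-joint arm with a two-finger parallel gripper is mounted at the origin on the work surface. World frame = base frame: x ahead of the robot, y to its left, z up, the work surface at z = 0. Lengths are in m, angles in rad, forces in N, time in s.
With the tool pointing down it reaches from about 0.425 to 0.925 m from the base axis. Payload 6.8 kg.
Tool frame: the origin (TCP) lies midway between the tips of the shut fingers; the grasp point (between the pads) lies 19 mm behind it; z points along the fingers, y is the line along which they close (so a half turn about z gives the same grasp; the last joint's range is limited). The gripper opens to 85 mm and grips with 20 to 120 N. Pads are 22 mm wide; open, the fingers measure 114 mm over their backs; the gripper's body (76 mm by 85 mm) begins 54 mm behind the grasp point. The pads swing forward as they close: fully open they stand 13 mm farther back than shut.
Start: joints at [-1.3, 0.477, 0.022, 1.555, -0.011, 1.109, -0.083], TCP at [0.25, 0.627, 0.231] pointing down, gripper open.
Joint ranges: [-2.96, 2.96], [-0.34, 2.1], [-1.41, 1.46], [0.24, 2.44], [-1.37, 4.51], [0.17, 1.92], [-2.96, 2.96]. Speed limits (rad/s): [2.39, 2.39, 3.14, 3.14, 3.14, 3.14, 3.14].

### API

Orientations are given as a unit quaternion [w, x, y, z].
In Python, from station import bot, imaging gives the robot as it stands.
- The arm moves only by the tool move_arm, never from a script. Its argument "commands" is a list that holds one entry, the list of rows, each a list of 7 numbers: the shift along the tool's x, y, z in m, then the turn, a rotation vector about the tool's x, y, z in degrees, then the finger opening in m, from 0 to 0.0854. In form: [[[x, y, z, rx, ry, rz, grip], ...]]. A call has 1 to 20 rows; each row shifts and turns the commanded pose from where the row before left it, along the tool's axes as they then stand; what a row does not reach is not made up. A row lasts 1/8 s, in which the tool goes at most 62.5 mm and 10.7 degrees, less where a joint would pass 70% of its speed; a pose out of reach is approached as far as the arm can. A call is refused whole if a number of a shift passes 0.0625 or a number of a turn 10.7, either way. A call with a gripper value outside its range is refused whole. The fingers move at their own pace and stop on an object; "squeeze" is the grip in N (left out, the last holds). Time passes only in rows, so rows that do not move let the fingers close. It gives the time, the measured TCP pose, the force, the opening and the grip force at its end, in the units of the state.
- bot.get_obs(): the state, without advancing time (a new reading comes with each control period).
- imaging.read_camera(name): name is "scene" or "side" or "wrist"; returns the picture (480x640x3 uint8, red, green, blue); there is no depth.
- imaging.calibration(name): a dict with "intrinsics" (3x3 intrinsics, pixels), "k1" (the pictures are not rectified: a ray, as slopes to the right and down, at radius r is drawn at 1 + k1 r^2 times it, then the intrinsics apply), "extrinsics" (4x4, takes a point from camera to world coordinates); the wrist camera has in their place "mount" (4x4, takes a point from camera to tool coordinates, whose origin is the TCP and whose axes are the flange's). Camera axes: x right, y down, z forward; pixel columns grow to the right and rows downward; lengths in m; the calibration is good to about 2 mm. A picture is of the moment at which its call begins: read the wrist's pose just before it. calibration takes no time and is no camera call.
- bot.hand_in(): hands the job in; it is judged then, once.
The state is a dict: "t": time; "q": joint angles; "joint_vel": joint speeds; "joint_torque": joint torques, N m; "eef_pos": TCP position; "tool_rot": TCP orientation; "contact_force": force on the tool from outside, world axes, zero at the start; "torque": the same for the moment, N m; "gripper_width": opening from 0.0 (shut) to 1.0 (fully open); "grasp_force": force on a finger pad.
Only numpy, scipy, OpenCV 4.12 (cv2) and the standard library are available. Lean on these libraries where they do the work, as an engineer would, in place of code of your own. Each camera call takes 0.05 s, during which the arm holds its last target. There are 200 camera calls.

## Working session

There is one attempt and no reset: what is moved stays moved. The work goes in short steps, Python scripts to look and compute and a tool call to move; the robot and the scene stay as the last step left them, time stands still between calls to the robot, and variables do not carry over. Pictures are saved under pics/ and viewed, at most 10 in all, crops included, and the job is handed in when it is done.

Besides the shell and the picture viewer there is one more tool, called as name(argument=value, ...), one argument or row to a line, values as JSON. move_arm: Moves the arm, as the interface text tells. Its arguments: {"type":"object","properties":{"commands":{"type":"array","items":{"type":"array","items":{"type":"array","items":{"type":"number"}}}},"squeeze":{"type":"number"}},"required":["commands"]}

```bash
mkdir -p pics
python3 - <<'E'
from station import bot, imaging
import cv2, numpy as np
np.set_printoptions(precision=4,suppress=True)
o=bot.get_obs(); print(o['t'],o['eef_pos'],o['tool_rot'],o['gripper_width'])
for n in ['scene','side']:
    im=imaging.read_camera(n); cv2.imwrite(f'pics/{n}0.png',im[:,:,::-1]); 
for n in ['scene','side','wrist']:
    print(n,imaging.calibration(n))
E
```

```text
0.0 [0.2494 0.6266 0.2303] [-0.0001  0.1883  0.9821 -0.0009] 1.0010858405463907
scene {'intrinsics': array([[609.8019,   0.    , 317.9885],
       [  0.    , 609.8019, 236.4014],
       [  0.    ,   0.    ,   1.    ]]), 'k1': -0.141453573523127, 'extrinsics': array([[ 0.1439,  0.6145, -0.7757,  1.7278],
       [ 0.9894, -0.0749,  0.1242, -0.1848],
       [ 0.0182, -0.7854, -0.6188,  1.0689],
       [ 0.    ,  0.    ,  0.    ,  1.    ]])}
side {'intrinsics': array([[600.4645,   0.    , 328.7159],
       [  0.    , 600.4645, 241.0161],
       [  0.    ,   0.    ,   1.    ]]), 'k1': -0.17994354120004427, 'extrinsics': array([[ 0.7648, -0.4524,  0.4588, -0.35  ],
       [-0.6442, -0.5228,  0.5584, -1.0952],
       [-0.0127, -0.7226, -0.6912,  1.4723],
       [ 0.    ,  0.    ,  0.    ,  1.    ]])}
wrist {'intrinsics': array([[363.7486,   0.    , 322.0776],
       [  0.    , 363.7486, 241.0866],
       [  0.    ,   0.    ,   1.    ]]), 'k1': -0.055046720691704736, 'mount': array([[-0.0008, -0.9484, -0.317 ,  0.0812],
       [ 1.    , -0.0009,  0.0003, -0.0003],
       [-0.0006, -0.317 ,  0.9484, -0.1431],
       [ 0.    ,  0.    ,  0.    ,  1.    ]])}
```

View pics/scene0.png

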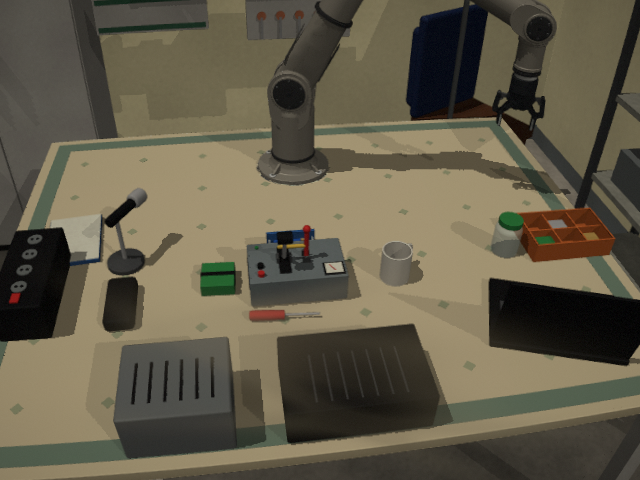

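View pics/side0.png

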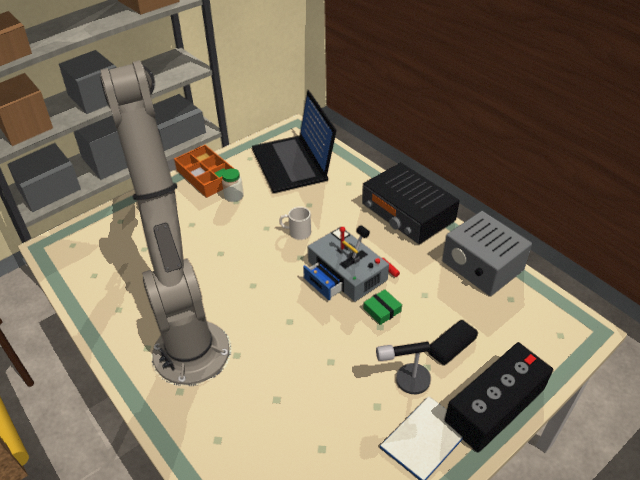

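The scene view shows the tester at about (297,268), with its red knob near (307,230), the mug at (396,262) and the green pack at (218,278). In the side view the tester is near (348,262), with its open blue drawer at (322,282). I'll zoom in on both for corner pixels.

```bash
cat > h.py <<'E'
import cv2, numpy as np
from station import bot, imaging
np.set_printoptions(precision=4,suppress=True)
def ray(n,uv,T=None):
    c=imaging.calibration(n); K=c['intrinsics']
    T=c['extrinsics'] if T is None else T
    d=(np.array(uv,float)-K[:2,2])/[K[0,0],K[1,1]]
    s=d.copy()
    for _ in range(10): s=d/(1+c['k1']*(s@s))
    v=T[:3,:3]@np.r_[s,1]
    return T[:3,3],v/np.linalg.norm(v)
def plane(n,uv,z,T=None):
    o,v=ray(n,uv,T); return o+v*(z-o[2])/v[2]
def tri(rs):
    A=sum(np.eye(3)-np.outer(v,v) for o,v in rs); b=sum((np.eye(3)-np.outer(v,v))@o for o,v in rs)
    p=np.linalg.solve(A,b); return p,[np.linalg.norm(np.cross(p-o,v)) for o,v in rs]
def proj(n,p,T=None):
    c=imaging.calibration(n); K=c['intrinsics']; T=c['extrinsics'] if T is None else T
    q=T[:3,:3].T@(np.array(p)-T[:3,3]); s=q[:2]/q[2]
    return s*(1+c['k1']*(s@s))*[K[0,0],K[1,1]]+K[:2,2]
def wristT():
    from scipy.spatial.transform import Rotation as R
    o=bot.get_obs(); w,x,y,z=o['tool_rot']; T=np.eye(4); T[:3,:3]=R.from_quat([x,y,z,w]).as_matrix(); T[:3,3]=o['eef_pos']
    return T@imaging.calibration('wrist')['mount']
E
python3 - <<'E'
import cv2,numpy as np
a=cv2.imread('pics/scene0.png')[215:315,230:360]; b=cv2.imread('pics/side0.png')[215:315,295:425]
a=cv2.resize(a,None,fx=6,fy=6,interpolation=cv2.INTER_CUBIC)[:, :780]; b=cv2.resize(b,None,fx=6,fy=6,interpolation=cv2.INTER_CUBIC)
cv2.imwrite('pics/c1.png',a); cv2.imwrite('pics/c2.png',b)
E
```

```text
(no output)
```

View pics/c1.png

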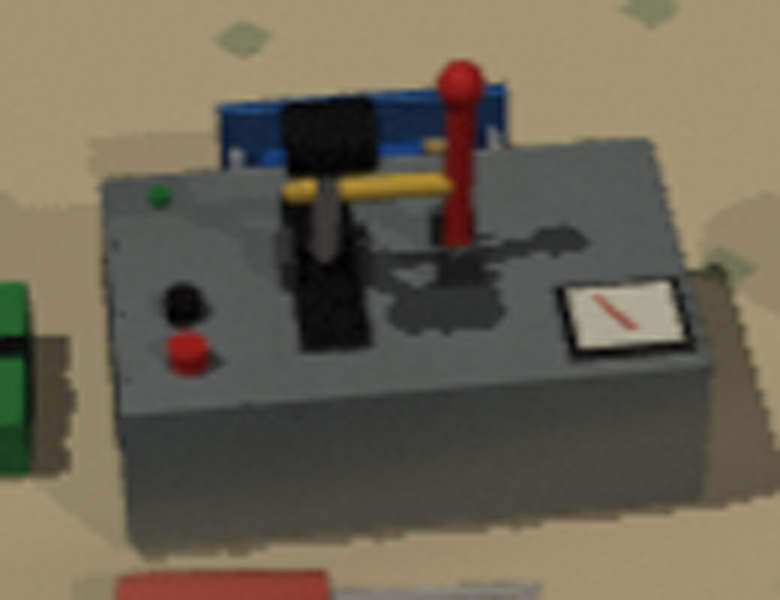

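View pics/c2.png

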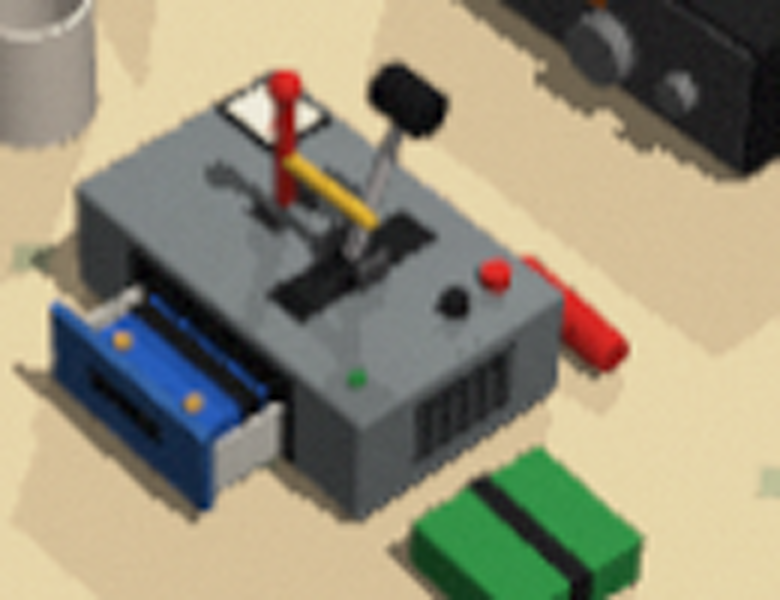

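The crops show the top corners, the red ball at scene crop (460,84) and side crop (286,86), and the black grip at (331,135) and (408,100). The drawer is open in both. Next I'll triangulate.

Run:
```python
from h import *
S=lambda u,v:(230+(u+.5)/6-.5,215+(v+.5)/6-.5)
D=lambda u,v:(295+(u+.5)/6-.5,215+(v+.5)/6-.5)
cs={(-75,-120):S(103,182),(-75,120):S(652,140),(75,120):S(710,365),(75,-120):S(122,415)}
cd={(-75,120):D(80,188),(-75,-120):D(358,425),(75,-120):D(562,298)}
L=[];W=[]
for n,c in (('scene',cs),('side',cd)):
    for k,uv in c.items(): 
        p=plane(n,uv,.085)[:2]; print(n,k,p); L.append(np.array(k)/1000);W.append(p)
L=np.array(L);W=np.array(W)
lm,wm=L.mean(0),W.mean(0)
a=L-lm;b=W-wm
yaw=np.arctan2((a[:,0]*b[:,1]-a[:,1]*b[:,0]).sum(),(a*b).sum())
R=np.array([[np.cos(yaw),-np.sin(yaw)],[np.sin(yaw),np.cos(yaw)]])
t=wm-R@lm
print('yaw',yaw,'t',t,'res',W-(L@R.T+t))
for nm,s,d in (('ball',S(460,84),D(286,86)),('grip',S(331,135),D(408,100))):
    p,e=tri([ray('scene',s),ray('side',d)]); print(nm,p,e,'tester',R.T@(p[:2]-t))
for n,uv in (('side',D(55,305)),('side',D(213,440)),('scene',S(221,106)),('scene',S(505,88))):
    print('plate',n,R.T@(plane(n,uv,.072)[:2]-t))
for x,y,z in ((0,25,.177),(.037*1000,-30,.184)): print(t+R@[x/1000,y/1000])
```

```text
scene (-75, -120) [ 0.5072 -0.1733]
scene (-75, 120) [0.5072 0.0642]
scene (75, 120) [0.654  0.0627]
scene (75, -120) [ 0.6545 -0.1737]
side (-75, 120) [0.5035 0.0527]
side (-75, -120) [ 0.5023 -0.1789]
side (75, -120) [ 0.6459 -0.1823]
yaw -0.005305919264894317 t [ 0.5786 -0.0584] res [[ 0.0043  0.0047]
 [ 0.0029  0.0022]
 [-0.0002  0.0015]
 [ 0.0015  0.0051]
 [-0.0008 -0.0093]
 [-0.0007 -0.0008]
 [-0.007  -0.0035]]
ball [ 0.5785 -0.0315  0.177 ] [np.float64(0.002350748482045231), np.float64(0.002350748482045307)] tester [-0.0003  0.0269]
grip [ 0.6146 -0.0872  0.1844] [np.float64(0.0028013604454712256), np.float64(0.002801360445471247)] tester [ 0.0361 -0.0286]
plate side [-0.1344  0.0592]
plate side [-0.132  -0.0711]
plate scene [-0.1344 -0.0606]
plate scene [-0.1328  0.0663]
[ 0.5787 -0.0334]
[ 0.6155 -0.0886]
```

The estimates agree: tester centre is about (0.5785, -0.0585) with yaw near 0, and the drawer is about 50 mm open with its plate face at world x≈0.445. First I'll align the tool to the world axes and close the fingers, then move in front of the plate.

move_arm(
  commands=[
    [[0,0,0,0,0,-7.23,0],[0,0,0,0,0,-7.23,0],[0,0,0,0,0,-7.24,0],[-0.0213,-0.0346,0,0,0,0,0],[-0.0213,-0.0346,0,0,0,0,0],[-0.0213,-0.0346,0,0,0,0,0],[-0.0213,-0.0346,0,0,0,0,0],[-0.0213,-0.0346,0,0,0,0,0],[-0.0213,-0.0346,0,0,0,0,0],[-0.0213,-0.0346,0,0,0,0,0],[-0.0213,-0.0346,0,0,0,0,0],[0,0,0,0,0,0,0]],
  ],
  squeeze=40,
)

```text
t: 1.6
eef_pos: [0.4221, 0.3466, 0.2311]
tool_rot: [0.0, 0.003, 1.0, -0.001]
contact_force: [-0.3, 0.3, 0.9]
gripper_width: -0.004
grasp_force: 0.0
```

move_arm(
  commands=[
    [[0,-0.04,0,0,0,0,0],[0,-0.04,0,0,0,0,0],[0,-0.04,0,0,0,0,0],[0,-0.04,0,0,0,0,0],[0,-0.04,0,0,0,0,0],[0,-0.04,0,0,0,0,0],[0,-0.04,0,0,0,0,0],[0,-0.04,0,0,0,0,0],[0,-0.04,0,0,0,0,0],[0,-0.04,0,0,0,0,0],[0,-0.04,0,0,0,0,0],[0,0,0,0,0,0,0],[0,0,0,0,0,0,0]],
  ],
)

```text
t: 3.22
eef_pos: [0.4201, -0.0885, 0.2312]
tool_rot: [-0.0, -0.001, 1.0, 0.0]
contact_force: [-0.7, 0.2, 0.5]
gripper_width: 0.003
grasp_force: 0.0
```

move_arm(
  commands=[
    [[0,0,0.028,0,0,0,0],[0,0,0.028,0,0,0,0],[0,0,0.028,0,0,0,0],[0,0,0.028,0,0,0,0],[0,0,0.028,0,0,0,0],[0,0,0,0,0,0,0]],
  ],
)

```text
t: 3.98
eef_pos: [0.4186, -0.0881, 0.0898]
tool_rot: [-0.002, -0.001, 1.0, 0.0]
contact_force: [0.3, -0.5, -0.3]
gripper_width: 0.0
grasp_force: 0.0
```

Run:
```python
from h import *
T=wristT(); im=imaging.read_camera('wrist'); cv2.imwrite('pics/w1.png',im[:,:,::-1])
```

```text
(no output)
```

View pics/w1.png

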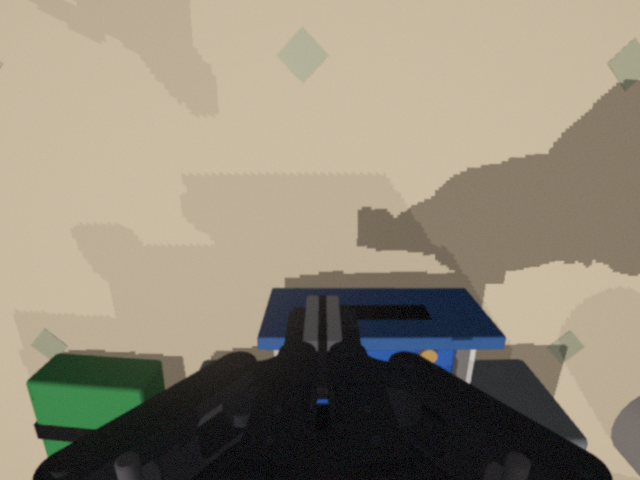

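The wrist view shows the closed fingers at about (322,300) in front of the blue plate, whose front top edge is at row ≈338, columns 262–500. I'll check the clearance.

Run:
```python
from h import *
T=wristT()
for uv in ((262,338),(430,338),(498,338),(503,347)): print(plane('wrist',uv,.072,T))
print(proj('wrist',bot.get_obs()['eef_pos'],T))
```

```text
[ 0.4454 -0.12    0.072 ]
[ 0.4456 -0.0326  0.072 ]
[0.4461 0.0037 0.072 ]
[0.4517 0.0074 0.072 ]
[322.9786 312.4455]
```

move_arm(
  commands=[
    [[0,0,0.025,0,0,0,0],[0,0,0.025,0,0,0,0],[-0.01,0,0,0,0,0,0],[-0.01,0,0,0,0,0,0],[-0.01,0,0,0,0,0,0],[-0.01,0,0,0,0,0,0],[-0.01,0,0,0,0,0,0],[-0.008,0,0,0,0,0,0],[0,0,0,0,0,0,0]],
  ],
)

```text
t: 5.15
eef_pos: [0.4795, -0.0898, 0.0415]
tool_rot: [0.001, -0.0, 1.0, -0.0]
contact_force: [-1.2, 0.3, -0.9]
gripper_width: -0.0
grasp_force: 0.0
```

move_arm(
  commands=[
    [[-0.002,0,0,0,0,0,0],[-0.002,0,0,0,0,0,0],[-0.002,0,0,0,0,0,0],[0,0,0,0,0,0,0]],
  ],
)

```text
t: 5.65
eef_pos: [0.4839, -0.0898, 0.0412]
tool_rot: [-0.0, 0.0, 1.0, -0.0]
contact_force: [-1.3, -0.9, -0.4]
gripper_width: -0.005
grasp_force: 0.6
```

move_arm(
  commands=[
    [[-0.002,0,0,0,0,0,0],[-0.002,0,0,0,0,0,0],[0,0,0,0,0,0,0]],
  ],
)

```text
t: 6.02
eef_pos: [0.4843, -0.0897, 0.0406]
tool_rot: [-0.003, 0.0, 1.0, 0.0]
contact_force: [-9.6, -1.5, 6.3]
gripper_width: -0.005
grasp_force: 5.0
```

move_arm(
  commands=[
    [[-0.002,0,0,0,0,0,0],[-0.001,0,0,0,0,0,0],[0,0,0,0,0,0,0]],
  ],
)

```text
t: 6.4
eef_pos: [0.4842, -0.0896, 0.0401]
tool_rot: [-0.006, 0.001, 1.0, 0.001]
contact_force: [-16.5, 0.2, 10.6]
gripper_width: 0.004
grasp_force: 8.3
```

The drawer stopped at TCP x≈0.484, where I expected it to be shut. Now I'll back off, rise and go over to the catch.

move_arm(
  commands=[
    [[0.01,0,0,0,0,0,0],[0.015,0,0,0,0,0,0],[0.015,0,0,0,0,0,0],[0,0,-0.038,0,0,0,0],[0,0,-0.038,0,0,0,0],[0,0,-0.038,0,0,0,0],[0,0,-0.038,0,0,0,0],[0,0,-0.038,0,0,0,0],[-0.03,0.006,0,0,0,0,0],[-0.03,0.006,0,0,0,0,0],[-0.03,0.006,0,0,0,0,0],[-0.03,0.006,0,0,0,0,0],[0,0,0,0,0,0,0],[0,0,0,0,0,0,0]],
  ],
)

```text
t: 8.15
eef_pos: [0.5699, -0.066, 0.2309]
tool_rot: [-0.001, 0.0, 1.0, -0.0]
contact_force: [-0.2, -0.1, 0.7]
gripper_width: -0.0
grasp_force: 0.0
```

Run:
```python
from h import *
print(bot.get_obs()['eef_pos'])
a=cv2.cvtColor(imaging.read_camera('side'),cv2.COLOR_RGB2BGR)[205:305,295:425]
b=cv2.cvtColor(imaging.read_camera('scene'),cv2.COLOR_RGB2BGR)[205:305,230:360]
cv2.imwrite('pics/m1.png',np.hstack([cv2.resize(x,None,fx=3,fy=3,interpolation=cv2.INTER_CUBIC) for x in (a,b)]))
```

```text
[ 0.5699 -0.066   0.2309]
```

View pics/m1.png

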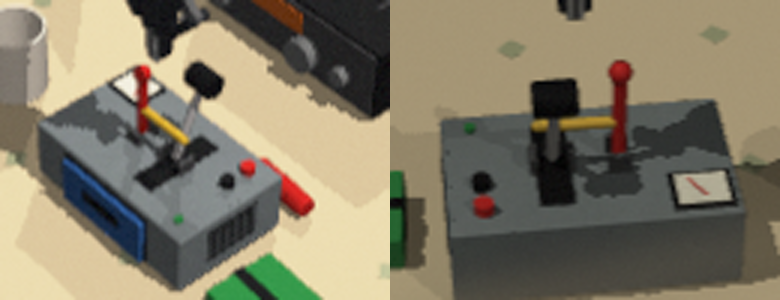

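The drawer is shut flush, and the catch at crop (143,72)/(620,72) is still upright. Now I'll lower the fingers beside the handle and push towards +y.

move_arm(
  commands=[
    [[0,0,0.02,0,0,0,0],[0,0,0.02,0,0,0,0],[0,0,0.02,0,0,0,0],[0,0,0.02,0,0,0,0],[0,0,0,0,0,0,0]],
  ],
)

```text
t: 8.88
eef_pos: [0.5692, -0.0658, 0.1503]
tool_rot: [-0.001, 0.0, 1.0, 0.0]
contact_force: [0.4, -0.3, 0.1]
gripper_width: -0.0
grasp_force: 0.0
```

move_arm(
  commands=[
    [[0,0.01,0,0,0,0,0],[0,0.01,0,0,0,0,0],[0,0.01,0,0,0,0,0],[0,0.01,0,0,0,0,0],[0,0.01,0,0,0,0,0],[0,0.01,0,0,0,0,0],[0,0.01,0,0,0,0,0],[0,0.01,0,0,0,0,0],[0,0.01,0,0,0,0,0],[0,0.01,0,0,0,0,0],[0,0,0,0,0,0,0],[0,0,0,0,0,0,0]],
  ],
)

```text
t: 10.38
eef_pos: [0.571, 0.034, 0.1513]
tool_rot: [0.0, 0.0, 1.0, -0.0]
contact_force: [-0.7, 0.1, 0.0]
gripper_width: -0.0
grasp_force: 0.0
```

move_arm(
  commands=[
    [[0,0.01,-0.01,0,0,0,0],[0,0,-0.035,0,0,0,0],[0,0,-0.035,0,0,0,0],[-0.011,-0.033,0,0,0,0,0.07],[-0.011,-0.033,0,0,0,0,0.07],[-0.011,-0.033,0,0,0,0,0.07],[-0.011,-0.033,0,0,0,0,0.07],[0,0,0,0,0,0,0.07],[0,0,0,0,0,0,0.07],[0,0,0,0,0,0,0.07]],
  ],
)

```text
t: 11.62
eef_pos: [0.6149, -0.0859, 0.2314]
tool_rot: [-0.0, -0.001, 1.0, 0.0]
contact_force: [-0.2, 0.0, -0.6]
gripper_width: 0.824
grasp_force: 0.0
```

Run:
```python
from h import *
o=bot.get_obs();print(o['eef_pos'],o['gripper_width']); T=wristT()
a=cv2.cvtColor(imaging.read_camera('side'),cv2.COLOR_RGB2BGR)[205:305,295:425]
b=cv2.cvtColor(imaging.read_camera('wrist'),cv2.COLOR_RGB2BGR)
a=cv2.resize(a,None,fx=3,fy=3,interpolation=cv2.INTER_CUBIC)
cv2.imwrite('pics/m2.png',np.hstack([a,cv2.resize(b,(400,300),interpolation=cv2.INTER_AREA)]))
print('grip expected',proj('wrist',[.615,-.088,.184],T)*.625+[390,0])
```

```text
[ 0.6149 -0.0859  0.2314] 0.823802592289869
grip expected [589.3444 169.155 ]
```

View pics/m2.png

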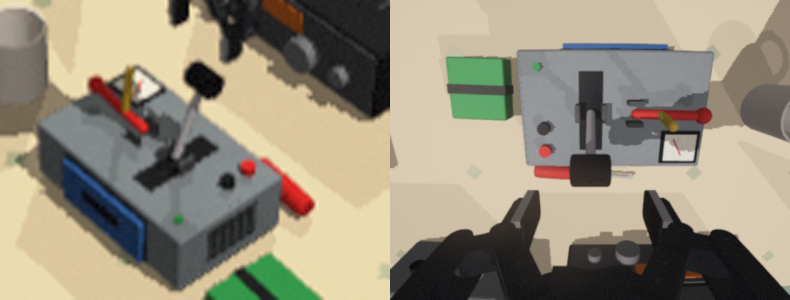

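The catch is over, with the yellow arm standing and the red handle lying to +y. The barrel at (590,170) is where I predicted and centred between the pads. I'll descend and pinch it.

move_arm(
  commands=[
    [[0,-0.002,0.0175,0,0,0,0.07],[0,0,0.0175,0,0,0,0.07],[0,0,0.0175,0,0,0,0.07],[0,0,0.0175,0,0,0,0.07],[0,0,0,0,0,0,0.07],[0,0,0,0,0,0,0.02],[0,0,0,0,0,0,0.02],[0,0,0,0,0,0,0.02],[0,0,0,0,0,0,0.02],[0,0,0,0,0,0,0.02],[0,0,0,0,0,0,0.02]],
  ],
  squeeze=60,
)

```text
t: 13.1
eef_pos: [0.6157, -0.0872, 0.1627]
tool_rot: [0.001, -0.001, 1.0, 0.002]
contact_force: [-1.8, 5.7, 5.3]
gripper_width: 0.411
grasp_force: 59.6
```

move_arm(
  commands=[
    [[0.0089,0,-0.0033,0,0,0,0.02],[0.0092,0,-0.0023,0,0,0,0.02],[0.0094,0,-0.0014,0,0,0,0.02],[0.0095,0,-0.0005,0,0,0,0.02],[0.0095,0,0.0005,0,0,0,0.02],[0.0094,0,0.0014,0,0,0,0.02],[0.0092,0,0.0023,0,0,0,0.02],[0.0089,0,0.0033,0,0,0,0.02],[0,0,0,0,0,0,0.02],[0,0,0,0,0,0,0.02]],
  ],
)

```text
t: 14.35
eef_pos: [0.5444, -0.0872, 0.1637]
tool_rot: [0.004, -0.001, 1.0, 0.001]
contact_force: [3.0, 6.1, 7.1]
gripper_width: 0.414
grasp_force: 60.8
```

move_arm(
  commands=[
    [[0.003,0,0.001,0,0,0,0.02],[0.003,0,0.001,0,0,0,0.02],[0,0,0,0,0,0,0.02],[0,0,0,0,0,0,0.02],[0,0,0,0,0,0,0.02],[0,0,0,0,0,0,0.02]],
  ],
)

```text
t: 15.1
eef_pos: [0.5417, -0.0872, 0.1627]
tool_rot: [0.007, -0.001, 1.0, 0.001]
contact_force: [10.2, 5.6, 3.8]
gripper_width: 0.41
grasp_force: 60.5
```

Run:
```python
from h import *
o=bot.get_obs();print(o['eef_pos'],o['contact_force'],o['grasp_force'])
a=cv2.cvtColor(imaging.read_camera('side'),cv2.COLOR_RGB2BGR)[205:305,295:425]
b=cv2.cvtColor(imaging.read_camera('wrist'),cv2.COLOR_RGB2BGR)
a=cv2.resize(a,None,fx=3,fy=3,interpolation=cv2.INTER_CUBIC)
cv2.imwrite('pics/m3.png',np.hstack([a,cv2.resize(b,(400,300),interpolation=cv2.INTER_AREA)]))
```

```text
[ 0.5417 -0.0872  0.1627] [10.1889  5.5786  3.8153] 60.515214800834656
```

View pics/m3.png

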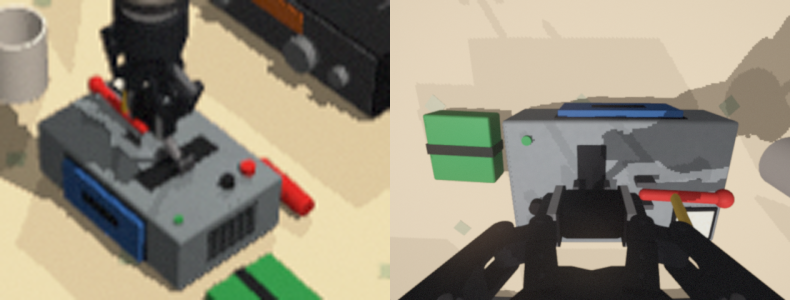

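The lever is at its stop: the grip travelled 74 mm and the push has risen to 10 N. It is pinched between the pads, the drawer is shut, the catch is over and the bystanders haven't moved. Handing in.

```bash
python3 -c "
from station import bot
print(bot.hand_in())"
```

```text
the job is handed in; nothing more can be done
None
```

I pushed the drawer shut, flipped the catch over, and handed the job in with the gripper still holding the test lever at its stop; no verdict came back.

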